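# Find the empty bay of the mainframe by its rocking cover and tip it open

### The job

One of the four bays of the instrument mainframe is still empty: press lightly on the ribbed yellow end of its cover plates, one after another, until you find the cover that rocks, then push that end on down until the cover stands fully tipped open, and leave it so. Work by pushing down with the fingertips only: do not hook, pinch or pry the rising end from beneath, and do not move or lift anything else on the bench.

Things in the scene. Friction and masses are not known exactly. Their poses are not given: they have to be found in the camera images.
- mainframe: Beige instrument mainframe, fixed, 440 mm (its y) x 200 mm (x), flat top 96 mm above the bench. Origin: centre of its footprint at bench height; z up; its front faces -x, to the robot. In its top: four identical dark covers 105 mm apart, 1 at y +157.5 mm to 4 at -157.5 mm, flush when shut; behind them a 54 mm deck. Three bays hold a module close under the cover; one, unknown, is empty.
- cover_1 (a joint): Angle of cover 1 in rad: 0 shut, 0.9 fully open at its stop. Plate 120 mm (mainframe's x) x 95 mm on a pivot pin along y, 52 mm from its front edge, 2.5 mm below its top: the front end goes down into the bay (80 mm deep), the rear rises. Over the empty bay 2 to 5 N tips it and pin friction keeps it where it is left; over a module it stops below 0.1. Thin metal: at most 60 N.
- cover_2 (a joint): Angle of cover 2 in rad: 0 shut, 0.9 fully open at its stop. Plate 120 mm (mainframe's x) x 95 mm on a pivot pin along y, 52 mm from its front edge, 2.5 mm below its top: the front end goes down into the bay (80 mm deep), the rear rises. Over the empty bay 2 to 5 N tips it and pin friction keeps it where it is left; over a module it stops below 0.1. Thin metal: at most 60 N.
- cover_3 (a joint): Angle of cover 3 in rad: 0 shut, 0.9 fully open at its stop. Plate 120 mm (mainframe's x) x 95 mm on a pivot pin along y, 52 mm from its front edge, 2.5 mm below its top: the front end goes down into the bay (80 mm deep), the rear rises. Over the empty bay 2 to 5 N tips it and pin friction keeps it where it is left; over a module it stops below 0.1. Thin metal: at most 60 N.
- cover_4 (a joint): Angle of cover 4 in rad: 0 shut, 0.9 fully open at its stop. Plate 120 mm (mainframe's x) x 95 mm on a pivot pin along y, 52 mm from its front edge, 2.5 mm below its top: the front end goes down into the bay (80 mm deep), the rear rises. Over the empty bay 2 to 5 N tips it and pin friction keeps it where it is left; over a module it stops below 0.1. Thin metal: at most 60 N.
- press_1 (a point): Middle of the pressing pad (yellow with black ribs, 30 x 75 mm) on the top face of cover 1, at its front end: 32 mm in front of the pivot pin, 20 mm behind the cover's front edge. The rear end has a white lining beneath, bared as it rises: not to be touched. The point moves with the cover; its axes are the mainframe's while the cover is shut.
- press_2 (a point): Middle of the pressing pad (yellow with black ribs, 30 x 75 mm) on the top face of cover 2, at its front end: 32 mm in front of the pivot pin, 20 mm behind the cover's front edge. The rear end has a white lining beneath, bared as it rises: not to be touched. The point moves with the cover; its axes are the mainframe's while the cover is shut.
- press_3 (a point): Middle of the pressing pad (yellow with black ribs, 30 x 75 mm) on the top face of cover 3, at its front end: 32 mm in front of the pivot pin, 20 mm behind the cover's front edge. The rear end has a white lining beneath, bared as it rises: not to be touched. The point moves with the cover; its axes are the mainframe's while the cover is shut.
- press_4 (a point): Middle of the pressing pad (yellow with black ribs, 30 x 75 mm) on the top face of cover 4, at its front end: 32 mm in front of the pivot pin, 20 mm behind the cover's front edge. The rear end has a white lining beneath, bared as it rises: not to be touched. The point moves with the cover; its axes are the mainframe's while the cover is shut.
- spare_module: Bystander: loose aluminium plug-in module with green sides, 110 x 86 x 76 mm high, on the bench. Origin: centre of its underside.
- screw_jar: Bystander: loose small amber jar with black cap, 32 mm across, 48 mm high, standing on the deck of the mainframe behind the covers. Origin: centre of its underside.
- multimeter: Bystander: loose yellow and black multimeter lying on its back, 185 (x) x 88 x 44 mm high. Origin: centre of its underside.
- screwdriver: Bystander: loose screwdriver, 190 mm long, lying on the bench along its x axis. Origin: about its middle.
- solder_reel: Bystander: loose metal reel standing on its flange, 60 mm across, 44 mm high. Origin: centre of its underside.
- connector_carton: Bystander: loose green carton, 100 x 55 x 40 mm high. Origin: centre of its underside.

How it is judged:
By the outcome, as a careful person would: the job done as asked, in the order asked, and still so for the second after the job is handed in, with the robot touching nothing.
It also fails if it takes over 45 s, if anything falls off the work surface, if the arm or the gripper's body presses on something with over 40 N, if the wrist force passes 120 N, or if a joint passes its speed limit or range.

### The arm

A 6-joint arm with a two-finger parallel gripper is mounted at the origin on the work surface. World frame = base frame: x ahead of the robot, y to its left, z up, the work surface at z = 0. Lengths are in mm, angles in rad, forces in N, time in s.
With the tool pointing down it reaches from about 225 to 725 mm from the base axis. Payload 3.1 kg.
Tool frame: the origin (TCP) lies midway between the tips of the shut fingers; the grasp point (between the pads) lies 19 mm behind it (r.hold_point_z is the z of the grasp point in the tool frame, in mm); z points along the fingers, x is the direction in which the jaws open and shut, and the axes are right-handed (so a half turn about z gives the same grasp; the last joint's range is limited). The gripper opens to 85 mm and grips with 20 to 120 N. Pads are 22 mm wide; open, the fingers measure 114 mm over their backs; the gripper's body (76 mm by 85 mm) begins 54 mm behind the grasp point. The pads swing forward as they close: fully open they stand 13 mm farther back than shut.
Start: joints at [1.076, 0.048, 0.099, 1.622, 0, 1.443], TCP at [188.287, 490.067, 231.312] pointing down, gripper open.
Joint ranges: [-2.91, 2.91], [-0.99, 1.94], [-1.21, 1.42], [-2.12, 2.29], [-1.49, 1.47], [-3.14, 3.14]. Speed limits (rad/s): [2.79, 2.79, 3.14, 3.14, 3.14, 3.14].

### API

Orientations are given as a unit quaternion [x, y, z, w].
In Python, from rig import r gives the robot as it stands. The module is installed in compiled form; this text tells all that it offers. Calls block until the motion is done:
- r.move_pose(position, orientation): joint-space move of the TCP to a pose.
- r.movel(position, rot=None, speed=150, stop_force=None): straight line of the TCP; rot=None keeps the orientation; speed is the mean speed in mm/s. With stop_force (N) it stops when the force on the tool has changed by that much, and returns True; else False.
- r.move_joints(angles): joint-space move.
- r.gripper_to(opening): opening from 0.0 (shut) to 1.0 (fully open); the grip force is fixed at half the most; returns when the fingers have stopped.
- r.dwell(seconds).
- r.ik(position, orientation): joint angles nearest the present ones, or None.
- r.camera(name): name is "scene" or "side" or "wrist"; returns the picture (420x560x3 uint8, red, green, blue); there is no depth.
- r.calibration(name): a dict with "fx", "fy", "cx", "cy" (pixels), "extrinsics" (4x4, takes a point from world to camera coordinates); the wrist camera has in their place "T_tool_cam" (4x4, takes a point from camera to tool coordinates, whose origin is the TCP and whose axes are the tool frame's). Camera axes: x right, y down, z forward; pixel columns grow to the right and rows downward; lengths in mm; the calibration is good to about 2 mm. The wrist camera is an equidistant fisheye: a pixel r from the principal point sees the ray r / f radians off the axis. A picture is of the moment at which its call begins: read the wrist's pose just before it. calibration takes no time and is no camera call.
A pose or a line that the arm cannot do raises r.Unreachable and nothing moves.
- r.close_job(): hands the job in, once; it reports no verdict.
Trained networks look in the newest picture that a camera, given by its name, has taken for a name from the list of things; names that differ only in an ending like _2 or _b are one class to them, and where a whole thing is asked for, a point or a joint stands for the part that bears it (a point fixed in the world has none). Each returns a list of dicts, best first, with "conf" (0 to 1); they miss things now and then, are a little off and sometimes report something else, mostly with a low value. They report only what shows in the picture. A call takes as long as a camera call.
- r.spot_in(camera, name): "rect" ([left, top, width, height] in pixels, round what is visible of it).
- r.masks_of(camera, name): "mask" (420x560 bool, what is visible of it) and "rect" ([left, top, width, height] in pixels, round what is visible of it).
- r.tip_of(camera, name): "point" ([column, row] in pixels: a listed point, or the origin of a listed thing).
Readings, each from a call of its own:
- r.current_clock(): time.
- r.current_joint_pos(): joint angles.
- r.current_qd(): joint speeds.
- r.current_effort(): joint torques, N m.
- r.current_ee_pos(): TCP position.
- r.current_ee_rot(): TCP orientation.
- r.current_force(): force on the tool from outside, world axes, zero at the start.
- r.current_moment(): the same for the moment, N m.
- r.current_grip_width(): opening from 0.0 (shut) to 1.0 (fully open).
Only numpy, scipy, OpenCV 4.12 (cv2) and the standard library are available. Lean on these libraries where they do the work, as an engineer would, in place of code of your own. Each camera call takes 0.05 s, during which the arm holds its last target.

## Working session

There is one attempt and no reset: what is moved stays moved. The work goes in short steps, each a Python script; the robot and the scene stay as the last script left them, time stands still between calls to the robot, and variables do not carry over. Pictures are saved under pics/ and viewed, and the job is handed in when it is done.

```bash
mkdir -p pics; python3 - <<'E'
from rig import r
import cv2,numpy as np
print(r.current_clock(),r.current_ee_rot(),r.current_grip_width())
for n in ("scene","side","wrist"):
    im=r.camera(n); cv2.imwrite(f"pics/{n}0.png",im[:,:,::-1])
    c=r.calibration(n); print(n,{k:np.round(v,3).tolist() for k,v in c.items()})
    for k in ("mainframe","press_1","cover_1"):
        print(k,[(np.round(d["point"],1).tolist(),round(d["conf"],2)) for d in r.tip_of(n,k)][:6])
print(r.current_clock())
E
```

```text
0.0 [ 8.24204285e-01  5.66291397e-01 -1.02807598e-03  5.41058175e-04] 0.9982842571478385
scene {'fx': 441.293, 'fy': 441.293, 'cx': 286.175, 'cy': 206.376, 'extrinsics': [[0.87, 0.493, -0.004, -452.318], [0.405, -0.719, -0.565, -149.52], [-0.281, 0.49, -0.825, 1321.882], [0.0, 0.0, 0.0, 1.0]]}
mainframe [([323.4, 243.9], 0.72)]
press_1 [([319.9, 198.3], 0.85), ([344.5, 176.4], 0.68), ([294.4, 227.2], 0.68), ([262.3, 256.1], 0.56)]Traceback (most recent call last):
  File "<stdin>", line 8, in <module>
ValueError: it knows: connector_carton, mainframe, multimeter, press, screw_jar, screwdriver, solder_reel, spare_module
```

```bash
python3 - <<'E'
from rig import r
import cv2,numpy as np
for n in ("scene","side","wrist"):
    im=r.camera(n); cv2.imwrite(f"pics/{n}1.png",im[:,:,::-1])
    c=r.calibration(n); print(n,{k:np.round(v,3).tolist() for k,v in c.items()})
    for k in ("mainframe","press","screw_jar"):
        print(k,[(np.round(d["point"],1).tolist(),round(d["conf"],2)) for d in r.tip_of(n,k)][:6])
print(r.current_clock())
a=cv2.imread("pics/scene1.png");
cv2.imwrite("pics/scene1b.png",cv2.resize(a,(800,600),interpolation=cv2.INTER_CUBIC))
E
```

```text
scene {'fx': 441.293, 'fy': 441.293, 'cx': 286.175, 'cy': 206.376, 'extrinsics': [[0.87, 0.493, -0.004, -452.318], [0.405, -0.719, -0.565, -149.52], [-0.281, 0.49, -0.825, 1321.882], [0.0, 0.0, 0.0, 1.0]]}
mainframe [([322.1, 244.5], 0.9), ([264.4, 257.1], 0.47)]
press [([321.3, 196.8], 0.89), ([295.5, 225.1], 0.87), ([265.1, 254.5], 0.84), ([342.6, 175.4], 0.57), ([271.3, 144.3], 0.55)]
screw_jar [([336.2, 260.5], 0.82)]
side {'fx': 425.347, 'fy': 425.347, 'cx': 277.749, 'cy': 209.812, 'extrinsics': [[0.856, -0.516, -0.017, -459.553], [-0.365, -0.581, -0.727, 271.494], [0.366, 0.629, -0.686, 794.006], [0.0, 0.0, 0.0, 1.0]]}
mainframe [([305.4, 226.2], 0.88)]
press [([314.6, 251.8], 0.92), ([291.8, 218.4], 0.86), ([260.2, 163.0], 0.65), ([279.7, 190.2], 0.65)]
screw_jar [([354.5, 209.7], 0.76), ([294.4, 218.9], 0.16)]
wrist {'fx': 325.192, 'fy': 325.192, 'cx': 277.208, 'cy': 206.745, 'T_tool_cam': [[1.0, -0.001, -0.0, 0.63], [0.001, 0.948, 0.319, -82.24], [-0.0, -0.319, 0.948, -142.985], [0.0, 0.0, 0.0, 1.0]]}
mainframe []
press []
screw_jar []
0.75
```

View pics/scene1b.png

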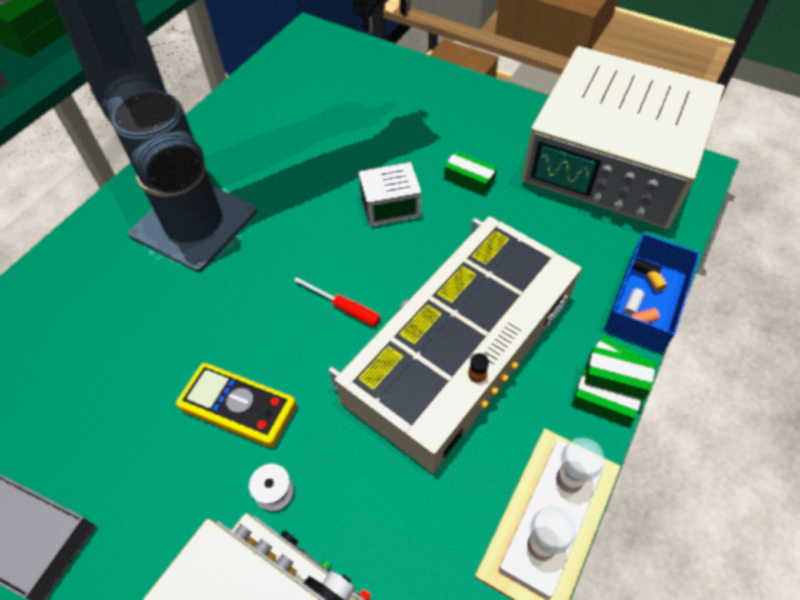

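View pics/side1.png

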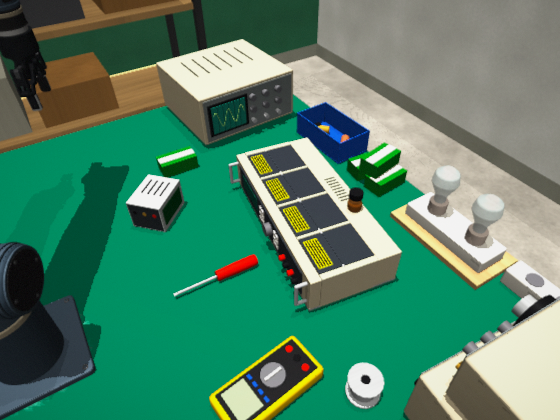

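View pics/wrist1.png

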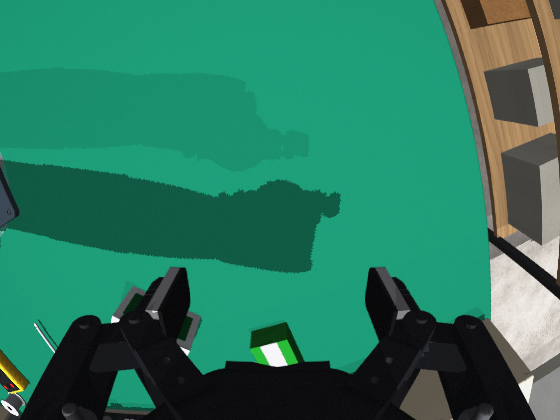

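The scene view shows the mainframe rotated about 10°, with pads at (342,175), (320,197), (295,226) and (263,256) and the jar at (336,258). The side view has the matching pads at (260,163) to (315,252). I'll fit the mainframe pose to the yellow pad centroids.

```bash
cat > h.py <<'E'
import cv2,numpy as np
from scipy.optimize import least_squares
from scipy.spatial.transform import Rotation as R
PY=[157.5,52.5,-52.5,-157.5]
def proj(c,P):
    E=np.array(c["extrinsics"]);q=np.atleast_2d(P)@E[:3,:3].T+E[:3,3]
    return np.c_[q[:,0]/q[:,2]*c["fx"]+c["cx"],q[:,1]/q[:,2]*c["fy"]+c["cy"]]
def m2w(p,P):
    a=p[2];P=np.atleast_2d(P).astype(float);o=P.copy()
    o[:,0]=p[0]+np.cos(a)*P[:,0]-np.sin(a)*P[:,1];o[:,1]=p[1]+np.sin(a)*P[:,0]+np.cos(a)*P[:,1]
    return o
def pads(im,seeds):
    h=cv2.cvtColor(im,cv2.COLOR_RGB2HSV)
    m=cv2.inRange(h,(22,110,70),(36,255,255))
    m=cv2.morphologyEx(m,cv2.MORPH_CLOSE,np.ones((3,3),np.uint8))
    n,l,s,c=cv2.connectedComponentsWithStats(m)
    out=[]
    for u in seeds:
        ok=[i for i in range(1,n) if s[i,4]>60]
        i=min(ok,key=lambda i:np.hypot(*(c[i]-u)))
        rc=cv2.minAreaRect(np.argwhere(l==i)[:,::-1].astype(np.float32))
        out.append((c[i],s[i,4]))
    return out
E
python3 - <<'E'
from rig import r
from h import *
seeds={"scene":[(342,175),(320,197),(295,226),(264,256)],"side":[(260,163),(279,190),(293,218),(315,252)]}
obs={}
for n in seeds:
    im=cv2.imread(f"pics/{n}1.png")[:,:,::-1].copy()
    o=pads(im,seeds[n]);print(n,[(np.round(c,1).tolist(),int(a)) for c,a in o]);obs[n]=np.array([c for c,a in o])
def model(p,dx):  # pad x rel mainframe centre = dx (unknown)
    return m2w(p,[[dx,y,96] for y in PY])
# solve with origin at pad line (dx=0) 
def f(p,ns): return np.concatenate([(proj(r.calibration(n),model(p,0))-obs[n]).ravel() for n in ns])
for ns in (["scene"],["side"],["scene","side"]):
    s=least_squares(f,[450,0,0],args=(ns,));print(ns,s.x.round(4),np.abs(s.fun).max().round(2))
p=s.x
np.save("p.npy",p)
for i,y in enumerate(PY):print(i+1,m2w(p,[0,y,96]).round(1))
# overlay outline (rear deck 54: cover rear edge at +x 46 ; pad 46-? ) cover front = pad-20, rear = pad+100
for n in seeds:
    im=cv2.imread(f"pics/{n}1.png");c=r.calibration(n);im=cv2.resize(im,None,fx=1.4,fy=1.4)
    for y in PY:
        for (a,b) in [((-20,100),47.5),((-15,15),37.5)]:
            q=proj(c,m2w(p,[[a[0],y-b,96],[a[0],y+b,96],[a[1],y+b,96],[a[1],y-b,96]]))*1.4
            cv2.polylines(im,[q.astype(int)],True,(0,0,255),1)
    q=proj(c,m2w(p,[[-46,-220,96],[-46,220,96],[154,220,96],[154,-220,96]]))*1.4
    cv2.polylines(im,[q.astype(int)],True,(255,0,255),1)
    cv2.imwrite(f"pics/{n}_ov.png",im)
E
```

```text
scene [([342.7, 172.8], 304), ([319.3, 198.5], 342), ([293.8, 226.4], 381), ([266.0, 256.8], 438)]
side [([260.9, 163.9], 258), ([277.1, 189.4], 312), ([295.8, 218.8], 389), ([317.5, 253.1], 488)]
['scene'] [ 5.691013e+02  1.722060e+01 -1.523000e-01] 0.14
['side'] [ 5.687113e+02  1.430210e+01 -1.523000e-01] 0.17
['scene', 'side'] [ 5.692011e+02  1.581880e+01 -1.524000e-01] 0.68
1 [[593.1 171.5  96. ]]
2 [[577.2  67.7  96. ]]
3 [[561.2 -36.1  96. ]]
4 [[ 545.3 -139.9   96. ]]
```

View pics/scene_ov.png

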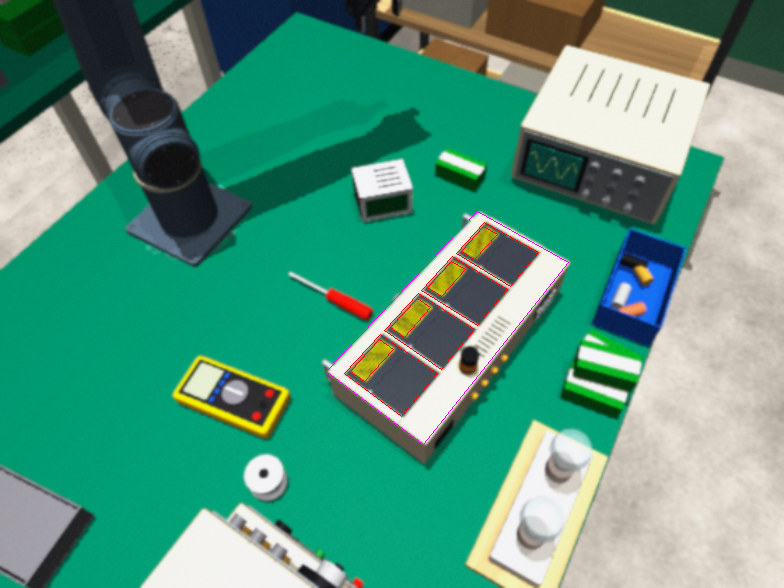

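View pics/side_ov.png

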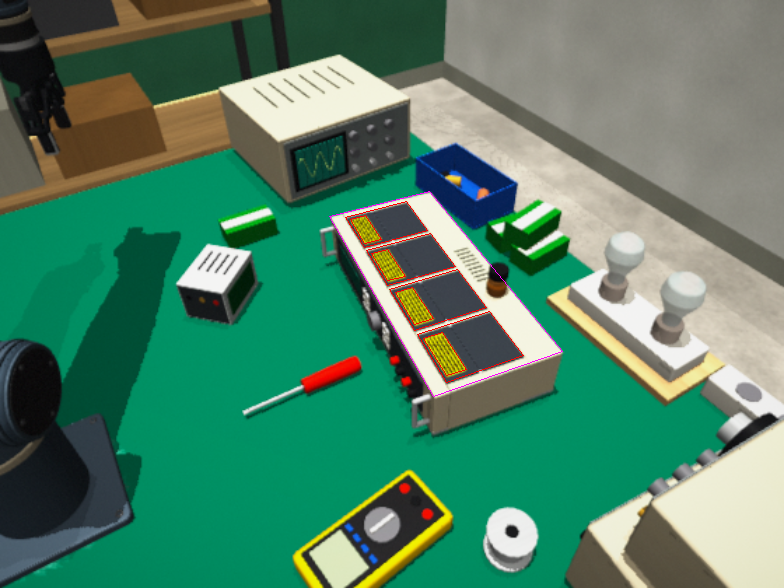

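The fit is good: residual is under 0.7 px, and the overlaid covers and frame match in both views. Next I'll shut the gripper and probe from cover 1 with the jaw axis along mainframe y.

```bash
python3 - <<'E'
from rig import r
from h import *
p=np.load("p.npy")
phi=(p[2]+np.pi/2)/2; q=[np.cos(phi),np.sin(phi),0,0]
def W(i,z,dx=1): return m2w(p,[dx,PY[i],z])[0]
# reach checks
for i in range(4): print(i+1,[None if (j:=r.ik(W(i,z),q)) is None else np.round(j,2).tolist() for z in (60,125)])
# scope footprint corners guess (scene px)
for n,us in (("scene",[(370,127),(455,155),(365,92)]),("side",[(208,138),(293,95)])):
    c=r.calibration(n);E=np.array(c["extrinsics"]);Rm=E[:3,:3];o=-Rm.T@E[:3,3]
    for u in us:
        d=Rm.T@np.array([(u[0]-c["cx"])/c["fx"],(u[1]-c["cy"])/c["fy"],1]);print(n,u,(o-d*o[2]/d[2]).round(0))
r.gripper_to(0.0); print(r.current_clock(),r.current_grip_width())
r.move_pose(W(0,160),q); print(r.current_clock(),r.current_ee_pos().round(1) if hasattr(r.current_ee_pos(),'round') else r.current_ee_pos(),r.current_force())
im=r.camera("side");cv2.imwrite("pics/side2.png",im[:,:,::-1])
E
```

```text
1 [[0.17, 0.32, 0.06, 1.32, 0.0, 0.32], [0.17, 0.29, 0.16, 1.44, 0.0, 0.32]]
2 [[0.0, 0.23, -0.05, 1.3, 0.0, 0.15], [0.0, 0.2, 0.05, 1.43, 0.0, 0.15]]
3 [[-0.18, 0.18, -0.1, 1.29, 0.0, -0.03], [-0.18, 0.15, -0.0, 1.42, 0.0, -0.03]]
4 [[-0.37, 0.18, -0.1, 1.29, 0.0, -0.22], [-0.37, 0.15, -0.0, 1.42, 0.0, -0.22]]
scene (370, 127) [564. 457.   0.]
scene (455, 155) [832. 474.   0.]
scene (365, 92) [485. 598.   0.]
side (208, 138) [578. 485.   0.]
side (293, 95) [943. 571.   0.]
1.5167 -7.963054586907285e-05
3.4 [593.8 172.4 160.3] [-0.51991763 -0.23847627 -0.38444218]
```

View pics/side2.png

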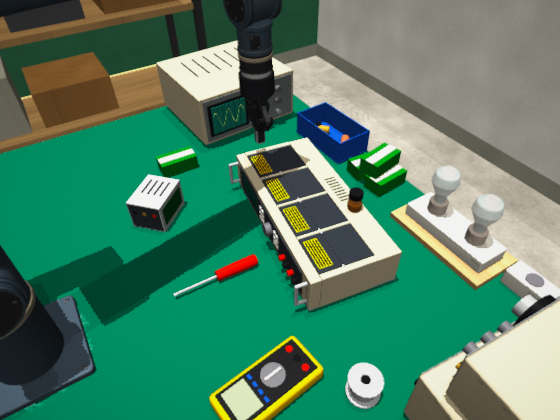

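The side view shows the shut fingertips at about (261,140), directly above pad 1 and clear of everything. I'll probe each cover lightly, one after another, and stop at the first that rocks.

```bash
python3 - <<'E'
from rig import r
from h import *
p=np.load("p.npy")
phi=(p[2]+np.pi/2)/2; q=[np.cos(phi),np.sin(phi),0,0]
def W(i,z,dx=1): return m2w(p,[dx,PY[i],z])[0]
st=lambda:(round(r.current_clock(),2),np.round(r.current_ee_pos(),1).tolist(),np.round(r.current_force(),1).tolist())
for i in range(4):
    if i>0: r.movel(W(i,115),q,speed=120)
    r.movel(W(i,104),q,speed=80); print(i+1,"above",st())
    hit=r.movel(W(i,86),q,speed=15,stop_force=8)
    print("   hit",hit,st())
    if not hit: print("ROCKS",i+1); break
    z=r.current_ee_pos()[2]
    if z<90.5: print("maybe rocks",i+1); break
    r.movel(W(i,115),q,speed=80)
im=r.camera("side");cv2.imwrite("pics/side3.png",im[:,:,::-1])
im=r.camera("scene");cv2.imwrite("pics/scene3.png",im[:,:,::-1])
E
```

```text
1 above (4.3, [594.4, 171.3, 104.4], [0.2, 0.5, 0.4])
   hit True (5.0, [594.1, 171.4, 95.6], [-0.1, 0.1, 3.8])
2 above (6.72, [577.2, 68.1, 102.5], [0.1, 0.8, 0.2])
   hit False (8.07, [578.2, 67.6, 86.0], [1.0, -0.4, 2.4])
ROCKS 2
```

View pics/side3.png

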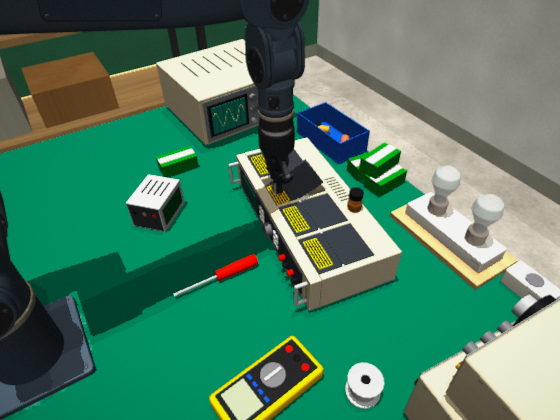

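Cover 1 stopped at once, at z 95.6. Cover 2 gave way to z 86 at about 2.4 N, and the side view shows its rear edge rising near (310,178). So cover 2 is over the empty bay, and I'll keep pushing it down.

```bash
python3 - <<'E'
from rig import r
from h import *
p=np.load("p.npy")
phi=(p[2]+np.pi/2)/2; q=[np.cos(phi),np.sin(phi),0,0]
def W(i,z,dx=1): return m2w(p,[dx,PY[i],z])[0]
st=lambda:(round(r.current_clock(),2),np.round(r.current_ee_pos(),1).tolist(),np.round(r.current_force(),1).tolist())
hit=r.movel(W(1,80),q,speed=15,stop_force=15); print(hit,st())
if not hit:
    hit=r.movel(W(1,62),q,speed=15,stop_force=18); print(hit,st())
im=r.camera("side");cv2.imwrite("pics/side4.png",im[:,:,::-1])
im=r.camera("scene");cv2.imwrite("pics/scene4.png",im[:,:,::-1])
E
```

```text
False (8.72, [577.5, 67.6, 79.2], [0.1, -0.4, 0.2])
True (9.57, [577.7, 67.7, 69.2], [-1.1, -0.5, 4.2])
```

View pics/side4.png

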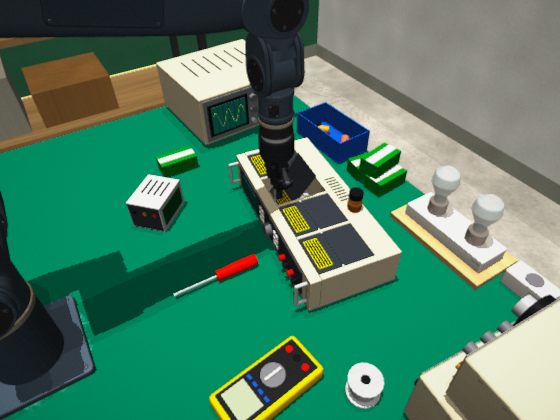

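View pics/scene4.png

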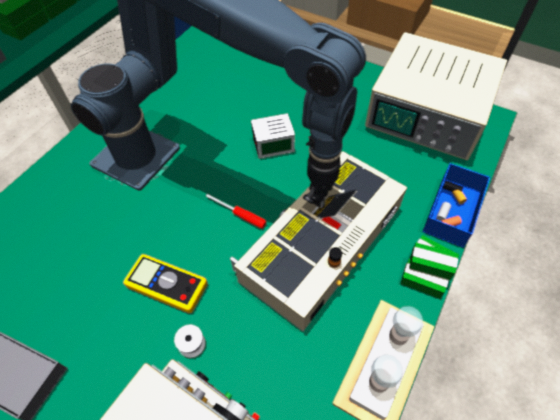

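It stopped at z 69.2. I predicted 70–74 for fully open, and the cover stands steep in the scene view near (340,205). One more firm press will confirm the stop, then I'll retract and look.

```bash
python3 - <<'E'
from rig import r
from h import *
p=np.load("p.npy")
phi=(p[2]+np.pi/2)/2; q=[np.cos(phi),np.sin(phi),0,0]
def W(i,z,dx=1): return m2w(p,[dx,PY[i],z])[0]
st=lambda:(round(r.current_clock(),2),np.round(r.current_ee_pos(),1).tolist(),np.round(r.current_force(),1).tolist())
hit=r.movel(W(1,62),q,speed=10,stop_force=20); print(hit,st())
r.dwell(0.3);print(st())
r.movel(W(1,100,-1),q,speed=40); r.movel(W(1,230,-20),q,speed=150)
e=r.current_ee_pos(); r.movel([e[0]-220,e[1]+100,260],q,speed=150);print(st())
for n in("side","scene","wrist"):
    im=r.camera(n);cv2.imwrite(f"pics/{n}5.png",im[:,:,::-1])
c=r.calibration("scene")
for n in("side","scene"):
    c=r.calibration(n);im=cv2.imread(f"pics/{n}5.png")
    for th,col in((.9,(0,0,255)),(.8,(255,0,255))):
        t=np.array([np.cos(th),np.sin(th)]);nn=np.array([-np.sin(th),np.cos(th)])
        P=[]
        for s,dy in((68,-47.5),(68,47.5),(0,47.5),(0,-47.5)):
            v=s*t+2.5*nn;P.append([32+v[0],PY[1]+dy,93.5+v[1]])
        Q=proj(c,m2w(p,P))
        if th==.9: x0,y0=(Q.min(0)-45).astype(int);x1,y1=(Q.max(0)+45).astype(int);raw=cv2.resize(im[y0:y1,x0:x1],None,fx=3,fy=3,interpolation=2);ov=raw.copy()
        cv2.polylines(ov,[((Q-[x0,y0]+.5)*3-.5).astype(int)],True,col,1)
    o=np.hstack([raw,ov]);k=min(1,800/o.shape[1],600/o.shape[0]);cv2.imwrite(f"pics/{n}5z.png",cv2.resize(o,None,fx=k,fy=k))
E
```

```text
True (10.15, [577.6, 67.8, 68.9], [-0.8, -0.1, 4.1])
(10.45, [577.6, 67.8, 68.9], [-1.7, -0.7, 5.2])
(14.18, [337.3, 170.5, 259.7], [0.4, 0.6, -0.5])
```

View pics/side5z.png

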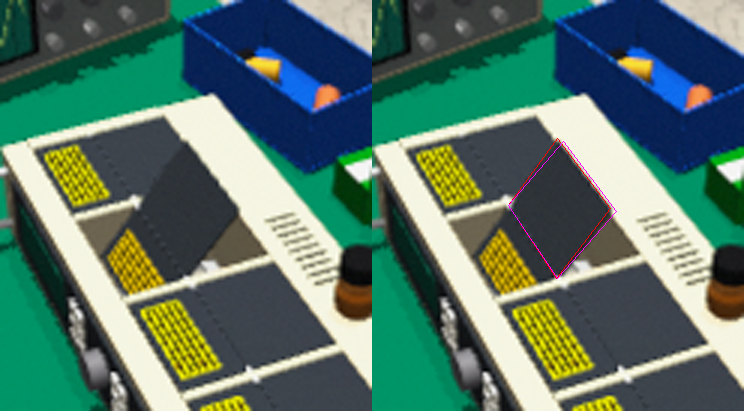

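View pics/scene5z.png

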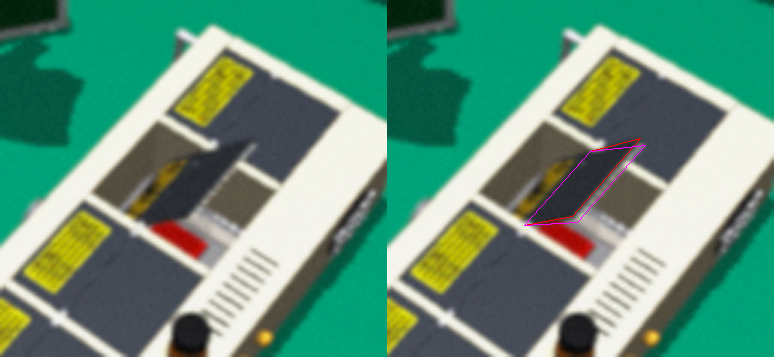

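View pics/scene5.png

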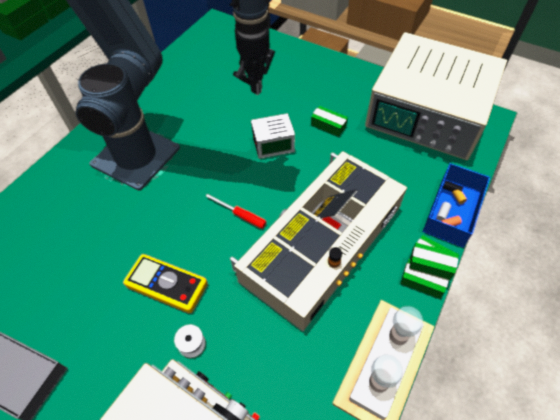

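Both zooms match the 0.9 rad outline better than 0.8: in the side view the rear corner sits at (187,140) against a predicted (186,139). The other items look unmoved and the arm is clear, so I'm handing in.

```bash
python3 - <<'E'
from rig import r
print(r.current_clock()); print(r.close_job())
E
```

```text
14.3333
the job is handed in; nothing more can be done
None
```

The empty bay was under cover 2. I pushed that cover fully open, left it standing, and handed the job in at 14.3 s on the robot clock.

- **Probing:** Cover 1 stopped at once on a light press, with the tip at z 95.6 mm and an 8 N force trigger. Cover 2 gave way about 10 mm at roughly 2.4 N, so I did not press covers 3 and 4.
- **Opening:** I pushed cover 2's ribbed end on down with the shut fingertips until it hit a firm stop at z 69 mm. A second press, set to stop at 20 N, moved it only 0.3 mm further.
- **Final check:** After backing off, the side and scene views both matched the predicted 0.9 rad outline better than the 0.8 rad one. The scene view showed nothing else on the bench moved, and the arm was clear.
- **Minor disagreements:** The stop came about 1 mm lower than the 70–74 mm I had estimated. The two cameras differed by about 3 mm on the mainframe's y position. Neither affected the result.

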